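# Clamp a turned pin in the bench micrometer

## Task

Take the turned steel pin out of its wooden cradle and lay it in the V of the bench micrometer, short end under the spindle and collar slid up against the V block. Let go of it, then turn the knurled ratchet cap clockwise until the ratchet slips, then stop after about a twelfth of a turn more (less than an eighth), so that the pin is left clamped. Leave the jar, the screwdriver and the brass bush alone.

Things in the scene. Friction and masses are not known exactly. Their poses are not given: they have to be found in the camera images.
- pin_grip (a point): The loose turned steel pin, 12 mm in diameter, 140 mm long, 130 g, lying level. A 17 mm diameter, 6 mm wide collar stands nearer one end. This point is on the pin's axis on the long plain side, 25 mm from the long end and 66 mm from the collar: a clear place to hold it from above. x runs along the pin towards its short end.
- pin_seat (a point): Point on the same pin's axis on the short side, 18 mm from the collar's face, 25 mm from the short end, 90 mm from pin_grip. x runs along the pin towards the short end, z is up at the start. When the pin is home this point is at anvil and the x axes agree.
- cradle: Fixed wooden cradle that holds the pin at the start, 50 mm above the table (axis height). Origin on the table below its first V rest; base 110 x 70 x 12 mm. Its two V rests lie 0 to 15 mm short-end side and 48 to 60 mm long-end side of the origin; they reach 1.5 mm below the pin's axis.
- anvil (a point): In the fixed bench micrometer: where the axis of a seated pin passes under the spindle, 50 mm above the table. x (level) points from the mouth to the column; the pin's long end comes out to -x. The V block reaches 18 mm either way along x; its sides end 1.5 mm below the axis of a seated pin. z is up.
- gauge: The grey bench micrometer, fixed; origin on the table below anvil, axes as anvil. Base plate 15 mm high, 80 mm wide, ends 65 mm out to -x. A flat rest, top 6 mm below the seated pin's axis, lies 46 to 60 mm out to -x under the pin's long side. The head beam (88 to 112 mm above the table, 40 mm wide) reaches 22 mm out to -x; the column starts 62 mm to +x.
- spindle: Upright steel spindle 8 mm thick, above anvil; origin at the centre of its lower end. It starts 7.5 to 10.5 mm above the top of a seated pin: slide the pin in from -x, lifted 4 to 5 mm above its seat (the collar then clears the flat rest), then lower it. It goes down 15 mm per clockwise turn of the barrel (2.4 mm per rad) and stays where left.
- barrel (a point): Top centre of the aluminium thimble barrel, 34 mm diameter, 32 mm high, its top 145 mm above the table; it drives the spindle directly, not through the ratchet. x turns with the barrel. A black line is on its top. About 0.05 N m turns it while the spindle is free.
- ratchet (a point): Knurled ratchet cap, 20 mm diameter, 34 mm high, over the barrel; this point is on its axis 14 mm below its top, 167 mm above the table: hold it here from above. x turns with it; its black line meets the barrel's at the start. Clockwise from above tightens. When the pin is clamped (18 N) the barrel stands; the cap winds up 0.1 rad, then slips at 0.3 N m. Slip is the angle between the x axes of ratchet and barrel.
- jar: Bystander: amber glass jar, 48 mm diameter, 70 mm high, origin under its centre.
- driver: Bystander: screwdriver lying on the table, origin below its middle.
- bush: Bystander: brass bush, 44 mm diameter, 30 mm high, origin under its centre.
Mind the look-alikes: they are no part of the job. Several things have the shape of the gauge; the one meant has the colours described above.

How it is judged:
On the way, in this order (a step that is already met when the one before it is completed fails the run):
1. the pin lies in the V, collar against the block, and is let go (horizontal distance between pin_seat and anvil below 0.003 m and z of pin_seat in the frame of anvil between -0.0025 and 0.002 m and angle between the x axis of pin_seat and the x axis of anvil, either way round below 0.08 rad and x of pin_grip in the frame of anvil below -0.05 m and contact force between the fingers and pin below 0.1 N), for 0.2 s.
2. the ratchet has slipped with the pin clamped (horizontal distance between pin_seat and anvil below 0.003 m and z of pin_seat in the frame of anvil between -0.0025 and 0.002 m and angle between the x axis of pin_seat and the x axis of anvil, either way round below 0.08 rad and x of pin_grip in the frame of anvil below -0.05 m and angle between the x axis of ratchet and the x axis of barrel, either way round above 0.25 rad and contact force between spindle and pin above 9 N), for 0.2 s.
At the end, for the whole second after the job is handed in: The pin lies at rest in the V block (pin_seat within 3 mm of anvil level, at its height within 2 mm, axes within 0.08 rad, long end out), the spindle presses it with 8 N or more, and the cap has slipped 0.2 to 0.85 rad on the barrel (horizontal distance between pin_seat and anvil below 0.003 m and z of pin_seat in the frame of anvil between -0.0025 and 0.002 m and angle between the x axis of pin_seat and the x axis of anvil, either way round below 0.08 rad and x of pin_grip in the frame of anvil below -0.05 m and angle between the x axis of ratchet and the x axis of barrel, either way round between 0.2 and 0.85 rad and contact force between spindle and pin above 8 N and linear speed of pin below 0.01 m/s); the robot touches nothing.
It fails at once if the spindle presses the pin with more than 30 N (contact force between spindle and pin above 30 N).
It fails at once if the ratchet is turned on more than 0.85 rad after it began to slip (angle between the x axis of ratchet and the x axis of barrel, either way round above 0.85 rad).
It fails at once if the jar is moved more than 20 mm (distance of jar from where it was at the start of the episode above 0.02 m).
It fails at once if the screwdriver is moved more than 20 mm (distance of driver from where it was at the start of the episode above 0.02 m).
It fails at once if the brass bush is moved more than 20 mm (distance of bush from where it was at the start of the episode above 0.02 m).
It also fails if it takes over 72 s, if anything falls off the work surface, if the arm or the gripper's body presses on something with over 40 N, if the wrist force passes 120 N, or if a joint passes its speed limit or range.

## Robot

A 6-joint arm with a two-finger parallel gripper is mounted at the origin on the work surface. World frame = base frame: x ahead of the robot, y to its left, z up, the work surface at z = 0. Lengths are in m, angles in rad, forces in N, time in s.
With the tool pointing down it reaches from about 0.325 to 0.925 m from the base axis. Payload 3.1 kg.
Tool frame: the origin (TCP) lies at the very end of the fingers, on their centre line; the grasp point (between the pads) lies robot.grasp_offset behind it (robot.grasp_offset is the distance from the TCP to the grasp point, in m); y points along the fingers, x is the direction in which the jaws open and shut, and the axes are right-handed (so a half turn about y gives the same grasp; the last joint's range is limited). The gripper opens to 85 mm and grips with 20 to 120 N. Pads are 22 mm wide; open, the fingers measure 114 mm over their backs; the gripper's body (76 mm by 85 mm) begins 54 mm behind the grasp point. The pads swing forward as they close: fully open they stand 13 mm farther back than shut.
Start: joints at [-1.285, 0.217, 1.613, -0, 1.311, -0.112], TCP at [0.242, -0.576, 0.231] pointing down, gripper open.
Joint ranges: [-2.75, 2.75], [-0.78, 2.1], [0.31, 2.55], [-1.13, 4.27], [0.13, 2.63], [-2.58, 2.58]. Speed limits (rad/s): [2.79, 2.79, 3.14, 3.14, 3.14, 3.14].

## Interface

Orientations are given as a unit quaternion [x, y, z, w].
In Python, from workcell import robot gives the robot as it stands.
- The arm moves only by the tool jog_arm, never from a script. Its argument "moves" is text: rows parted by semicolons, each of 5 numbers parted by spaces: the finger opening in mm, from 0 to 85.4, then the shift along the tool's x, y, z in units of 40 mm (1.0 is 40 mm), then the turn about the tool's y in units of 5 degrees (1.0 is 5 degrees). In form: jaw tx ty tz roll; .... A call has exactly 10 rows; each row is the pose to reach, as a shift and turn from the pose commanded when the call began, along the tool's axes at that moment; what a row does not reach only later rows make up. A row lasts 1/10 s, in which the tool goes at most 50 mm and 8.59 degrees, less where a joint would pass 70% of its speed; a pose out of reach is approached as far as the arm can. A call with a gripper value outside its range is refused whole. The fingers move at their own pace and stop on an object; "newtons" is the grip in N (left out, the last holds). Time passes only in rows, so rows that repeat a pose let the fingers close, or fill a call up. It gives the time, the measured TCP pose, the force and the opening at its end, in the units of the state.
- robot.get_state(): the state, without advancing time (a new reading comes with each control period).
- robot.grab_frame(name): name is "scene" or "top" or "wrist"; returns a dict with "color" (384x512x3 uint8, red, green, blue), "fx", "fy", "cx", "cy" (pixels), "world_from_camera" (4x4, takes a point from camera to world coordinates). Camera axes: x right, y down, z forward; pixel columns grow to the right and rows downward; lengths in m; the calibration is good to about 2 mm. A picture is of the moment at which its call begins. There is no depth.
- robot.close_job(): hands the job in, once; it reports no verdict.
The state is a dict: "time_s": time; "joint_positions": joint angles; "joint_velocities": joint speeds; "tau": joint torques, N m; "eef_pos": TCP position; "orientation": TCP orientation; "force": force on the tool from outside, world axes, zero at the start; "moment": the same for the moment, N m; "gripper_width": finger opening in m.
Only numpy, scipy, OpenCV 4.12 (cv2) and the standard library are available. Lean on these libraries where they do the work, as an engineer would, in place of code of your own. Each camera call takes 0.05 s, during which the arm holds its last target. There are 200 camera calls.

## Working session

There is one attempt and no reset: what is moved stays moved. The work goes in short steps, Python scripts to look and compute and a tool call to move; the robot and the scene stay as the last step left them, time stands still between calls to the robot, and variables do not carry over. Pictures are saved under pics/ and viewed, about 8 in all and at most 12, crops included, and the job is handed in when it is done.

Besides the shell and the picture viewer there is one more tool, called after "Request:" by a JSON object that holds its "fn" and its "kwargs", one argument or row to a line. jog_arm: Moves the arm, as the interface text tells. Its arguments: {"type":"object","properties":{"moves":{"type":"string"},"newtons":{"type":"number"}},"required":["moves"]}

```bash
ls; mkdir -p pics
python3 - <<'E'
from workcell import robot
import cv2,numpy as np
s=robot.get_state();print(s, robot.grasp_offset)
for n in("scene","top"):
    f=robot.grab_frame(n);np.savez(f"pics/{n}0.npz",**f)
    cv2.imwrite(f"pics/{n}0.png",cv2.resize(f["color"][:,:,::-1],(800,600),interpolation=cv2.INTER_CUBIC))
    print(n,f["fx"],f["cx"],f["cy"],np.round(f["world_from_camera"],3))
E
```

```text
pics
{'time_s': 0.0, 'joint_positions': array([-1.28517932e+00,  2.17779016e-01,  1.61490765e+00,  3.56705147e-06,
        1.31130969e+00, -1.12219832e-01]), 'joint_velocities': array([-6.60248786e-04, -4.69416052e-04,  2.48699132e-05,  1.17730922e-03,
        5.12684075e-04,  2.24684948e-03]), 'tau': array([-2.62040039e-04, -3.96849132e+01, -3.03853047e+01, -1.90749688e-04,
        9.61995567e-03, -2.41486383e-06]), 'eef_pos': array([ 0.24192169, -0.57540438,  0.22996669]), 'orientation': array([-0.58839687,  0.39198575, -0.39068591,  0.589492  ]), 'force': array([-0.42178328,  0.69725965,  0.25398979]), 'moment': array([-0.0228449 , -0.0259423 , -0.01372365]), 'gripper_width': 0.08550147369202958} 0.0187
scene 400.15910370685685 247.22941726668063 193.41884245503965 [[-0.229  0.754 -0.616  1.146]
 [ 0.973  0.185 -0.135 -0.003]
 [ 0.012 -0.63  -0.776  0.902]
 [ 0.     0.     0.     1.   ]]
top 465.548720940026 254.12087881085574 191.32131888143888 [[ 0.018 -0.986  0.163  0.33 ]
 [-1.    -0.016  0.013 -0.133]
 [-0.011 -0.163 -0.986  1.338]
 [ 0.     0.     0.     1.   ]]
```

View pics/scene0.png

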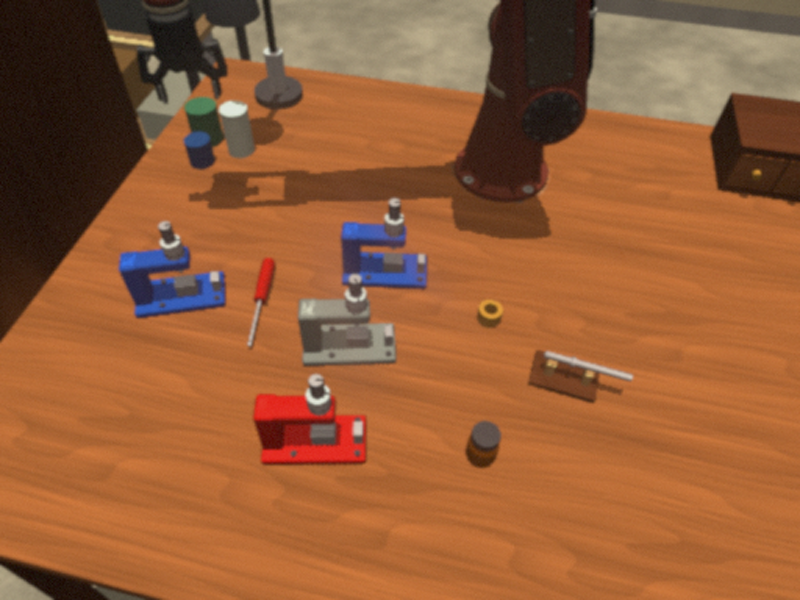

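View pics/top0.png

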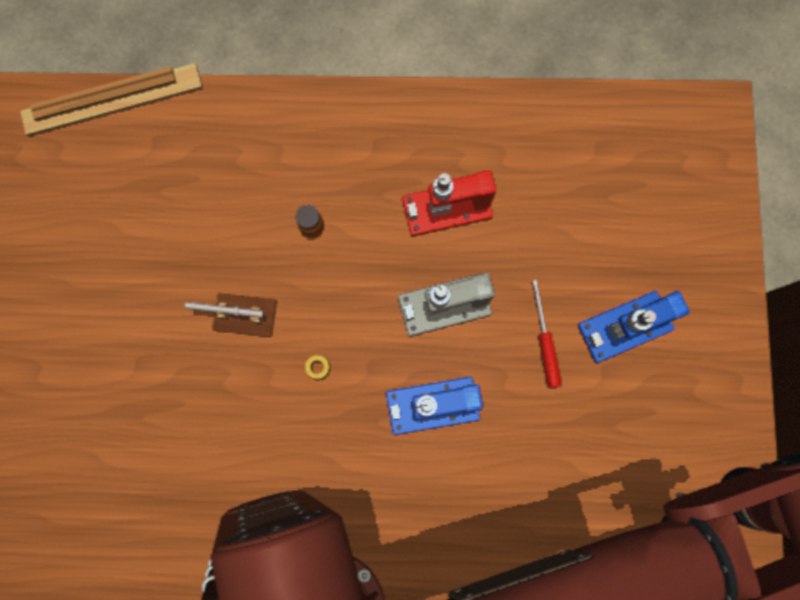

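Scene view: the gauge look-alikes are two blue ones (173,280), (385,255), a red one (312,430) and a grey one (347,330). The grey one fits the description. In the top view it is at (445,303), with its mouth to the left. The pin is at (545–632, 357–378) in scene and (185–262, 305–314) in top, with its long end at left in top. I'll confirm with an enlarged crop and take first measurements.

```bash
cat > h.py <<'E'
import numpy as np,cv2
from scipy.spatial.transform import Rotation as R
def ray(f,u,v):
    T=np.asarray(f["world_from_camera"]);d=T[:3,:3]@np.array([(u-f["cx"])/f["fx"],(v-f["cy"])/f["fy"],1]);return T[:3,3],d
def onz(f,u,v,z):
    o,d=ray(f,u,v);return o+d*(z-o[2])/d[2]
def proj(f,p):
    T=np.linalg.inv(f["world_from_camera"]);c=T[:3,:3]@np.asarray(p)+T[:3,3]
    return np.array([f["fx"]*c[0]/c[2]+f["cx"],f["fy"]*c[1]/c[2]+f["cy"]])
def grey(f,sat=60,lo=70):
    h=cv2.cvtColor(f["color"],cv2.COLOR_RGB2HSV);return ((h[...,1]<sat)&(h[...,2]>lo)).astype(np.uint8)*255
def move(s,p,yaw=None):
    """shift in tool axes, 40mm units"""
    r=R.from_quat(s["orientation"]);return r.inv().apply(np.asarray(p)-s["eef_pos"])/0.04
E
python3 - <<'E'
from h import *
a=dict(np.load("pics/scene0.npz"));b=dict(np.load("pics/top0.npz"))
c1=cv2.resize(b["color"][170:220,110:190],(400,250),interpolation=cv2.INTER_CUBIC)
c2=cv2.resize(b["color"][165:225,245:325],(400,300),interpolation=cv2.INTER_CUBIC)
c3=cv2.resize(a["color"][165:240,180:260],(400,375),interpolation=cv2.INTER_CUBIC)
c4=cv2.resize(a["color"][220:262,330:410],(400,210),interpolation=cv2.INTER_CUBIC)
L=np.vstack([c1,c2]);Rr=np.vstack([c4,c3]);o=np.zeros((590,800,3),np.uint8);o[:550,:400]=L;o[:585,400:]=Rr
cv2.imwrite("pics/crop0.png",o[...,::-1])
for nm,f,(r0,r1,c0,c1) in(("top",b,(180,215,110,185)),("topg",b,(165,225,245,325)),("scene",a,(220,262,335,410))):
    m=np.zeros((384,512),np.uint8);m[r0:r1,c0:c1]=grey(f)[r0:r1,c0:c1]
    for c in cv2.findContours(m,0,2)[0]:
        if cv2.contourArea(c)>15:
            r=cv2.minAreaRect(c);print(nm,cv2.contourArea(c),r,[onz(f,*p,0.05 if nm!="topg" else 0.015).round(4).tolist() for p in cv2.boxPoints(r)])
from workcell import robot
f=robot.grab_frame("wrist");s=robot.get_state();r=R.from_quat(s["orientation"]).inv()
T=f["world_from_camera"];print(r.as_matrix().round(2),r.apply(T[:3,3]-s["eef_pos"]).round(4),(r.as_matrix()@T[:3,:3]).round(3),f["fx"])
E
```

```text
top 140.5 ((143.02182006835938, 197.83627319335938), (48.63624572753906, 4.427484512329102), 7.594643592834473) [[0.5216, 0.2649, 0.05], [0.5341, 0.2641, 0.05], [0.5181, 0.1273, 0.05], [0.5056, 0.1284, 0.05]]
topg 1404.0 ((286.40875244140625, 194.15768432617188), (26.92574691772461, 59.58448791503906), 75.0685806274414) [[0.5564, -0.1148, 0.015], [0.6041, -0.2807, 0.015], [0.5283, -0.3003, 0.015], [0.4813, -0.1359, 0.015]]
scene 139.5 ((376.10333251953125, 233.59799194335938), (56.28327178955078, 4.372053623199463), 14.42077350616455) [[0.5219, 0.1277, 0.05], [0.5079, 0.1295, 0.05], [0.5185, 0.2669, 0.05], [0.5321, 0.2641, 0.05]]
[[ 0.39 -0.92 -0.  ]
 [-0.    0.   -1.  ]
 [ 0.92  0.39  0.  ]] [-0.0002 -0.1422  0.0672] [[ 1.    -0.    -0.001]
 [ 0.    -0.264  0.964]
 [-0.    -0.964 -0.264]] 264.91831737716444
```

View pics/crop0.png

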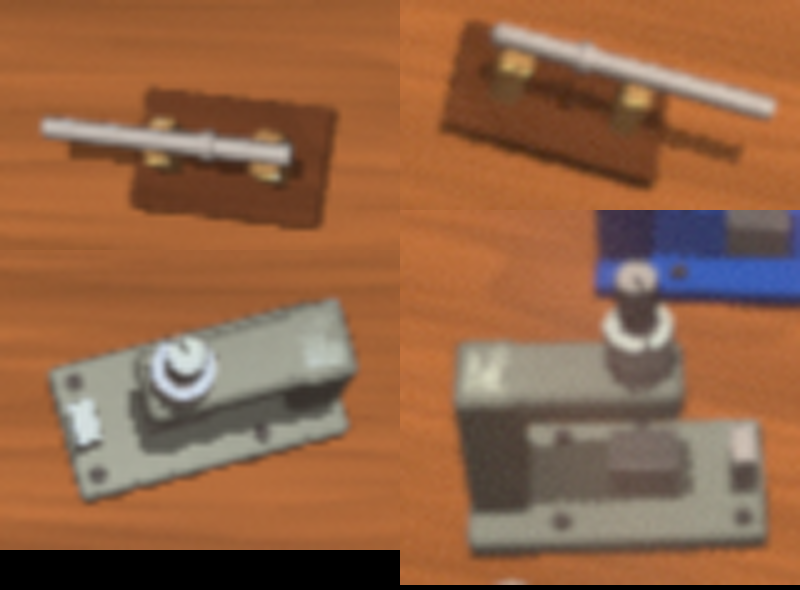

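The crop confirms it: a grey gauge with an aluminium barrel and dark cap, mouth towards +y. The pin's collar is nearer its right (-y) end. Next I go above the gauge's mouth for a close wrist view.

Request:
{"fn": "jog_arm", "kwargs": {
  "moves": "85 -0.8 -0.3 1.0 -1.5;85 -1.7 -0.5 2.1 -3.2;85 -2.5 -0.8 3.2 -4.9;85 -3.4 -1.0 4.2 -6.6;85 -4.2 -1.2 5.3 -8.2;85 -5.0 -1.2 6.3 -9.9;85 -5.9 -1.2 7.4 -11.5;85 -6.7 -1.2 8.4 -13.2;85 -7.6 -1.2 9.5 -14.8;85 -8.4 -1.2 10.5 -16.5",
  "newtons": 40
}}

```text
time_s: 1.15
eef_pos: [0.4796, -0.1388, 0.2792]
orientation: [0.701, 0.096, -0.096, -0.7]
force: [1.0, -0.9, -0.4]
gripper_width: 0.0851
```

Request:
{"fn": "jog_arm", "kwargs": {
  "moves": "85 0 0 0 0;85 0 0 0 0;85 0 0 0 0;85 0 0 0 0;85 0 0 0 0;85 0 0 0 0;85 0 0 0 0;85 0 0 0 0;85 0 0 0 0;85 0 0 0 0"
}}

```text
time_s: 2.15
eef_pos: [0.4792, -0.1408, 0.2793]
orientation: [-0.701, -0.094, 0.094, 0.701]
force: [0.6, 0.2, -0.9]
gripper_width: 0.085
```

Run:
```python
from h import *
from workcell import robot
f=robot.grab_frame("wrist");np.savez("pics/w1.npz",**f);s=robot.get_state()
print(s["eef_pos"],R.from_quat(s["orientation"]).as_matrix().round(3),s["joint_positions"].round(2),s["time_s"])
cv2.imwrite("pics/w1.png",cv2.resize(f["color"][:,:,::-1],(800,600),interpolation=cv2.INTER_CUBIC))
```

```text
[ 0.47919573 -0.14076062  0.27928675] [[ 0.965  0.    -0.264]
 [ 0.264 -0.     0.965]
 [ 0.    -1.    -0.   ]] [-0.43 -0.09  1.85 -0.    1.39 -0.69] 2.2
```

View pics/w1.png

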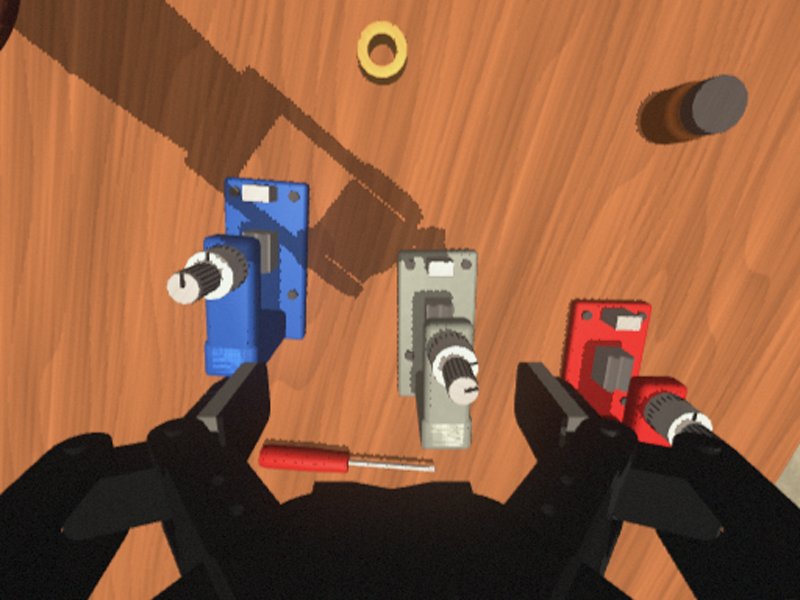

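The grey gauge is upright in the wrist view: base plate x 398–477 with its mouth edge at y≈250, flat rest (440,268), cap top (463,390). Next I measure its frame from the base edges, rest, cap and barrel.

```bash
cat > g.py <<'E'
from h import *
f=dict(np.load("pics/w1.npz"));c=f["color"].astype(int)
h=cv2.cvtColor(f["color"],cv2.COLOR_RGB2HSV)
m=((h[...,1]<75)&(h[...,2]>50))
# left edge of base rows 175-245, right edge rows 165-200, front edge cols
def edge(pts,z):
    P=np.array([onz(f,u,v,z)[:2] for u,v in pts]);k=P.mean(0);d=np.linalg.svd(P-k)[2][0];r=(P-k)@np.array([-d[1],d[0]]);return k,d*np.sign(-d[1] if abs(d[1])>.5 else d[0]),r.std()
s=0.64
L=[(np.flatnonzero(m[v,245:290])[0]+245-.5,v) for v in range(172,245)]
Rr=[(np.flatnonzero(m[v,270:320])[-1]+270+.5,v) for v in range(166,198)]
F=[(u,np.flatnonzero(m[150:185,u])[0]+150-.5) for u in range(260,301)]
kl,dl,e1=edge(L,.015);kr,dr,e2=edge(Rr,.015);kf,df,e3=edge(F,.015)
for n,k,d,e in(("L",kl,dl,e1),("R",kr,dr,e2),("F",kf,df,e3)):print(n,k.round(4),np.degrees(np.arctan2(d[1],d[0])).round(2),e.round(5))
d=dl+dr;d/=np.linalg.norm(d);n=np.array([-d[1],d[0]])
print("width",n@(kr-kl)); mid=(n@kl+n@kr)/2; 
A=n*mid+d*(d@kf+.065);print("anvil from base",A.round(4))
b=((h[...,1]<40)&(h[...,2]>185)).astype(np.uint8)
for cc in cv2.findContours(b[140:270,255:315].copy(),0,2)[0]:
    if cv2.contourArea(cc)>8:
        (x,y),wh,a=cv2.minAreaRect(cc);x+=255;y+=140
        print((x,y),wh,a,[onz(f,x,y,z)[:2].round(4) for z in(.044,.145,.181)])
E
python3 g.py
```

```text
L [ 0.505  -0.2101] -74.5 0.0
R [ 0.5684 -0.1464] -74.2 0.00041
F [ 0.5218 -0.1236] 17.23 0.00046
width 0.07827259126251077
anvil from base [ 0.539  -0.1863]
(295.75000381469727, 249.75001525878906) (16.26345443725586, 18.384775161743164) 45.0 [array([ 0.5829, -0.2495]), array([ 0.5505, -0.2032]), array([ 0.539 , -0.1866])]
(303.5, 236.0) (6.0, 3.0) 90.0 [array([ 0.5872, -0.2239]), array([ 0.5537, -0.1844]), array([ 0.5417, -0.1703])]
(288.134521484375, 231.5972442626953) (18.237096786499023, 28.664045333862305) 49.89908981323242 [array([ 0.562 , -0.2232]), array([ 0.5352, -0.1838]), array([ 0.5257, -0.1698])]
(280.0, 193.5) (61.0, 46.0) 90.0 [array([ 0.5321, -0.168 ]), array([ 0.5133, -0.1434]), array([ 0.5066, -0.1347])]
```

Request:
{"fn": "jog_arm", "kwargs": {
  "moves": "85 0.4 0 1.0 0.5;85 0.8 0 2.0 1;85 1.2 0.3 3.0 1.5;85 1.6 0.6 4.0 2.0;85 2.0 0.9 5.0 2.5;85 2.4 1.2 6.0 3.0;85 2.8 1.5 7.0 3.5;85 3.2 1.8 8.0 4.0;85 3.6 2.0 8.9 4.25;85 3.6 2.0 8.9 4.25"
}}

```text
time_s: 3.2
eef_pos: [0.5232, 0.2447, 0.1976]
orientation: [-0.706, 0.036, -0.034, 0.707]
force: [-0.7, 0.3, -0.0]
gripper_width: 0.0852
```

Run:
```python
from h import *
from workcell import robot
f=robot.grab_frame("wrist");f=robot.grab_frame("wrist");np.savez("pics/w2.npz",**f);s=robot.get_state()
print(s["eef_pos"],R.from_quat(s["orientation"]).as_matrix().round(3),s["joint_positions"].round(2),s["time_s"],abs(s["joint_velocities"]).max())
print(proj(f,(.526,.265,.05)),proj(f,(.513,.128,.05)))
cv2.imwrite("pics/w2.png",cv2.resize(f["color"][:,:,::-1],(800,600),interpolation=cv2.INTER_CUBIC))
```

```text
[0.52378488 0.2411931  0.19872221] [[ 0.995 -0.001  0.101]
 [-0.101 -0.001  0.995]
 [-0.001 -1.    -0.001]] [ 0.31  0.15  1.76 -0.    1.24  0.41] 3.3 0.03584820892081871
[250.88033073 160.23625079] [251.45294179 270.70804704]
```

View pics/w2.png

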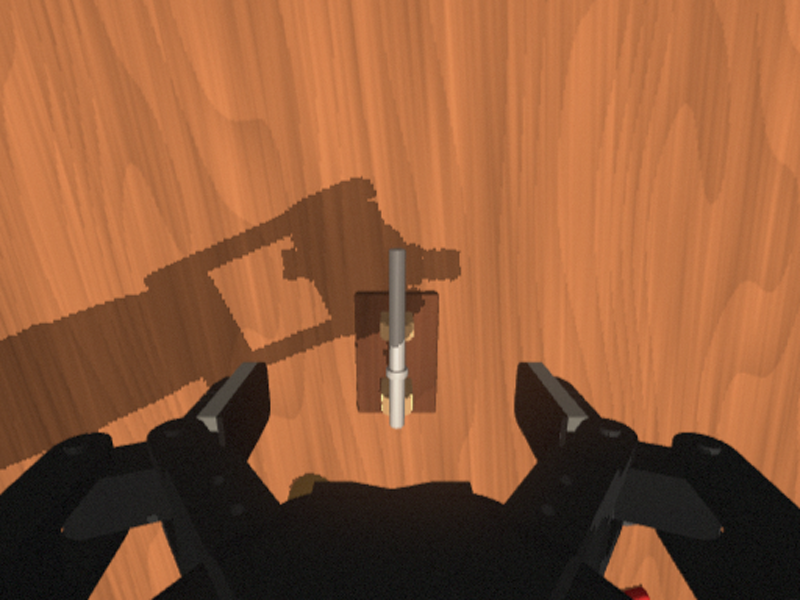

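The pin is vertical in the wrist view: long end at (397,250), short end at (397,428), collar at (397,375).

Run:
```python
from h import *
f=dict(np.load("pics/w2.npz"));h=cv2.cvtColor(f["color"],cv2.COLOR_RGB2HSV)
m=(h[...,1]<90)
L=[];W=[]
for v in range(155,280):
    i=np.flatnonzero(m[v,240:270])
    if len(i)>4: L.append(((i[0]+i[-1])/2+240,v,len(i)))
L=np.array(L);print([(int(v),int(w)) for u,v,w in L])
P=np.array([onz(f,u,v,.05)[:2] for u,v,w in L]);k=P.mean(0);d=np.linalg.svd(P-k)[2][0];d*=-np.sign(d[1])
t=(P-k)@d;print("heading",np.degrees(np.arctan2(d[1],d[0])),"ends",(k+d*t.min()).round(4),(k+d*t.max()).round(4),"len",np.ptp(t))
for v in(160,L[-1,1]+.5):print(v,onz(f,L[:,0].mean(),v,.05),onz(f,L[:,0].mean(),v,.056))
wide=L[L[:,2]>=L[:,2].max()-1];vc=wide[:,1].mean();print("collar v",vc,onz(f,L[:,0].mean(),vc,.0575))
```

```text
[(159, 8), (160, 10), (161, 11), (162, 11), (163, 11), (164, 11), (165, 10), (166, 10), (167, 10), (168, 10), (169, 10), (170, 10), (171, 10), (172, 10), (173, 10), (174, 10), (175, 10), (176, 10), (177, 10), (178, 10), (179, 10), (180, 10), (181, 10), (182, 10), (183, 10), (184, 10), (185, 10), (186, 10), (187, 11), (188, 10), (189, 10), (190, 10), (191, 10), (192, 11), (193, 11), (194, 10), (195, 10), (196, 10), (197, 10), (198, 10), (199, 10), (200, 10), (201, 10), (202, 10), (203, 10), (204, 10), (205, 10), (206, 10), (207, 10), (208, 10), (209, 10), (210, 10), (211, 10), (212, 10), (213, 10), (214, 10), (215, 10), (216, 10), (217, 10), (218, 10), (219, 10), (220, 10), (221, 10), (222, 10), (223, 10), (224, 10), (225, 10), (226, 10), (227, 10), (228, 10), (229, 10), (230, 10), (231, 10), (232, 10), (233, 10), (234, 12), (235, 14), (236, 14), (237, 14), (238, 14), (239, 14), (240, 14), (241, 12), (242, 11), (243, 10), (244, 10), (245, 10), (246, 10), (247, 10), (248, 10), (249, 10), (250, 10), (251, 10), (252, 10), (253, 10), (254, 10), (255, 10), (256, 10), (257, 10), (258, 10), (259, 10), (260, 10), (261, 10), (262, 10), (263, 10), (264, 10), (265, 10), (266, 9), (267, 9), (268, 9), (269, 9), (270, 9), (271, 8), (272, 8), (273, 6)]
heading -95.5575715042601 ends [0.5291 0.2661] [0.5153 0.1245] len 0.1421991232307732
160 [0.52895974 0.2649666  0.05      ] [0.52899501 0.2658829  0.056     ]
273.5 [0.51521435 0.12383639 0.05      ] [0.51553351 0.12766755 0.056     ]
collar v 237.5 [0.52021915 0.17591567 0.0575    ]
```

Request:
{"fn": "jog_arm", "kwargs": {
  "moves": "60 0.08 0.5 0 0;50 0.08 1.0 0 0;40 0.08 1.5 0 0;40 0.08 2.0 0 0;40 0.08 2.5 0 0;40 0.08 3.0 0 0;40 0.08 3.4 0 0;40 0.08 3.8 0 0;40 0.08 4.1 0 0;40 0.08 4.18 0 0",
  "newtons": 80
}}

```text
time_s: 4.3
eef_pos: [0.5264, 0.2396, 0.0305]
orientation: [0.706, -0.038, 0.036, -0.706]
force: [-0.4, 0.1, 0.0]
gripper_width: 0.0398
```

Request:
{"fn": "jog_arm", "kwargs": {
  "moves": "40 0 0 0 0;0 0 0 0 0;0 0 0 0 0;0 0 0 0 0;0 0 0 0 0;0 0 0 0 0;0 0 0 0 0;0 0 0 0 0;0 0 0 0 0;0 0 0 0 0"
}}

```text
time_s: 5.3
eef_pos: [0.5277, 0.2407, 0.0327]
orientation: [-0.706, 0.037, -0.037, 0.706]
force: [-2.2, 1.8, 5.3]
gripper_width: 0.0093
```

Request:
{"fn": "jog_arm", "kwargs": {
  "moves": "0 0 -0.1 0 0;0 0 -0.3 0 0;0 0 -0.5 0 0;0 0 -0.8 0 0;0 0 -1.1 0 0;0 0 -1.4 0 0;0 0 -1.7 0 0;0 0 -1.9 0 0;0 0 -2 0 0;0 0 -2 0 0"
}}

```text
time_s: 6.3
eef_pos: [0.5278, 0.2404, 0.1129]
orientation: [-0.706, 0.036, -0.037, 0.706]
force: [1.2, -0.5, -0.6]
gripper_width: 0.0093
```

Run:
```python
from h import *
from workcell import robot
a=robot.grab_frame("scene");b=robot.grab_frame("wrist");s=robot.get_state();print(s["eef_pos"],s["gripper_width"],s["force"],s["time_s"])
np.savez("pics/w3.npz",**b);np.savez("pics/s3.npz",**a)
u,v=proj(a,s["eef_pos"]).astype(int)
o=np.hstack([cv2.resize(a["color"][v-50:v+50,u-55:u+45],(400,400),interpolation=cv2.INTER_CUBIC),cv2.resize(b["color"][120:320,155:355],(400,400),interpolation=cv2.INTER_CUBIC)])
cv2.imwrite("pics/c3.png",o[...,::-1])
```

```text
[0.52696571 0.24014733 0.11166418] 0.009553398272491832 [-1.25712296 -0.57832282 -0.82508181] 6.4
```

View pics/c3.png

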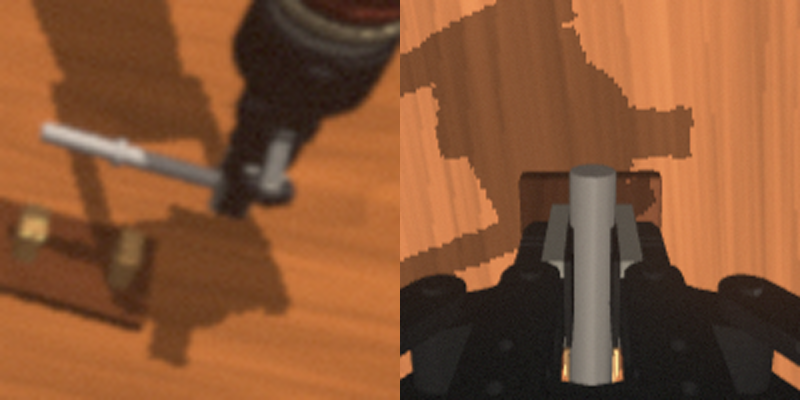

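The pin is held: crop left shows the short end at (45,130) and the collar at (125,150); crop right shows the pin centred between the pads. Now I check that it is level.

Run:
```python
from h import *
a=dict(np.load("pics/s3.npz"));tcp=np.array([.527,.2401,.1117]);d=np.array([-.0968,-.9953,0]);g=tcp+[0,0,.0187]
u0,v0=proj(a,tcp).astype(int)-[55,50]
m=grey(a,60,90);c=max(cv2.findContours(m[v0+20:v0+60,u0:u0+58].copy(),0,2)[0],key=cv2.contourArea).reshape(-1,2)+[u0,v0+20]
r=cv2.minAreaRect(c.astype(np.float32));print(r)
vx,vy,x0,y0=cv2.fitLine(c.astype(np.float32),2,0,.01,.01).ravel()
for t in(45,66,90,115):
    p=proj(a,g+d*t/1000);yl=y0+vy/vx*(p[0]-x0);q=proj(a,g+d*t/1000+[0,0,.01]);print(t,p.round(1),"line dv",(yl-p[1]).round(2),"px/10mm up",(q-p).round(2))
print(c[c[:,0].argmin()])
```

```text
((377.3499755859375, 213.45001220703125), (44.588111877441406, 5.0596442222595215), 18.434947967529297)
45 [383.8 215.6] line dv -0.3 px/10mm up [ 1.17 -2.48]
66 [374.9 213.3] line dv -0.49 px/10mm up [ 1.09 -2.49]
90 [364.9 210.6] line dv -0.7 px/10mm up [ 1.  -2.5]
115 [354.5 207.9] line dv -0.91 px/10mm up [ 0.92 -2.51]
[356 207]
```

Request:
{"fn": "jog_arm", "kwargs": {
  "moves": "0 0 0 -0.4 -0.3;0 0 0 -1.1 -0.8;0 -0.1 0 -1.8 -1.3;0 -0.1 0 -2.6 -1.8;0 -0.2 0 -3.4 -2.3;0 -0.2 0 -4.2 -2.8;0 -0.3 0 -5.0 -3.3;0 -0.3 0 -5.6 -3.8;0 -0.4 0 -6.0 -4.2;0 -0.4 0 -6.1 -4.25"
}}

```text
time_s: 7.4
eef_pos: [0.4849, -0.002, 0.1112]
orientation: [-0.701, -0.093, 0.094, 0.701]
force: [-0.5, 0.4, -1.2]
gripper_width: 0.0093
```

Request:
{"fn": "jog_arm", "kwargs": {
  "moves": "0 0 0 0 0;0 0 0 0 0;0 0 0.1 0 0;0 0 0.3 0 0;0 0 0.5 0 0;0 0 0.8 0 0;0 0 1.0 0 0;0 0 1.2 0 0;0 0 1.3 0 0;0 0 1.3 0 0"
}}

```text
time_s: 8.4
eef_pos: [0.4854, -0.0007, 0.0591]
orientation: [-0.701, -0.093, 0.095, 0.701]
force: [0.4, 0.1, -0.6]
gripper_width: 0.0093
```

```bash
cat > st.py <<'E'
from h import *
from workcell import robot
w=robot.grab_frame("wrist");s=robot.get_state()
np.savez("pics/wl.npz",**w)
A=np.array([.539,-.1863,.05]);x=np.array([.2698,-.9629,0]);y=np.array([.9629,.2698,0])
M=R.from_quat(s["orientation"]).as_matrix();g=s["eef_pos"]+[0,0,.0187]-A
print("t",s["time_s"],"grasp in anvil x,y,z mm",(np.array([g@x,g@y,g[2]])*1e3).round(2),"yaw(tool z) deg",np.degrees(np.arctan2(M[1,2],M[0,2])).round(2),"want",105.65,"tilt",M[:,1].round(4),"w",s["gripper_width"],"F",s["force"].round(2),"M",s["moment"].round(3),"q",s["joint_positions"].round(2))
E
python3 st.py
```

```text
t 8.45 grasp in anvil x,y,z mm [-192.92   -1.02   28.44] yaw(tool z) deg 105.29 want 105.65 tilt [-6.e-04  1.e-04 -1.e+00] w 0.009800149378722459 F [-0.26  0.22 -0.78] M [ 0.072 -0.025 -0.038] q [-0.15  0.15  2.05 -0.    0.94 -0.41]
```

Request:
{"fn": "jog_arm", "kwargs": {
  "moves": "0 0 0.1 0 0;0 0 0.3 0 0;0 0 0.5 0 0;0 0.03 0.59 0 0;0 0.03 0.59 -0.2 0;0 0.03 0.59 -0.4 0;0 0.03 0.59 -0.6 0;0 0.03 0.59 -0.8 0;0 0.03 0.59 -0.9 0;0 0.03 0.59 -0.9 0"
}}

```text
time_s: 9.45
eef_pos: [0.4973, -0.036, 0.0367]
orientation: [0.701, 0.094, -0.093, -0.701]
force: [-0.2, 0.3, -1.3]
gripper_width: 0.0093
```

```bash
python3 st.py
python3 - <<'E'
from h import *
from workcell import robot
b=dict(np.load("pics/wl.npz"));a=robot.grab_frame("scene");np.savez("pics/s4.npz",**a)
o=np.hstack([cv2.resize(a["color"][150:250,185:285],(400,400),interpolation=cv2.INTER_CUBIC),cv2.resize(b["color"][100:384,114:398],(400,400),interpolation=cv2.INTER_CUBIC)])
cv2.imwrite("pics/c4.png",o[...,::-1])
E
```

```text
t 9.5 grasp in anvil x,y,z mm [-156.45    0.18    5.3 ] yaw(tool z) deg 105.24 want 105.65 tilt [ 2.e-04  1.e-04 -1.e+00] w 0.00915117705324156 F [-0.21  0.54 -1.08] M [ 0.08  -0.021 -0.055] q [-0.21  0.22  2.03  0.    0.89 -0.48]
```

View pics/c4.png

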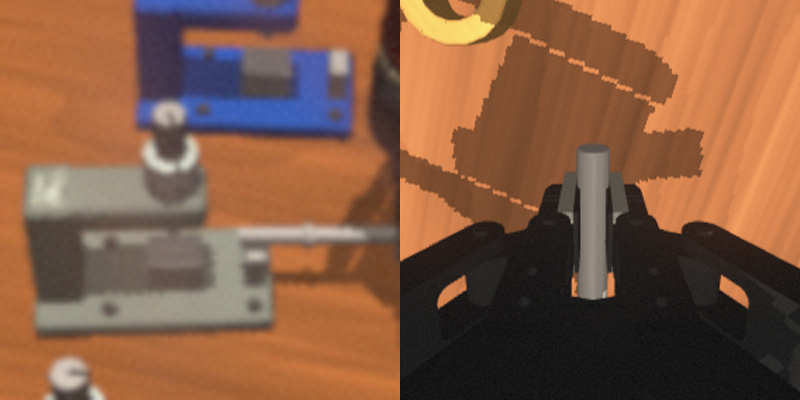

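Crop left shows the pin tip at (237,235), just past the flat rest (256,258) and level with the V block (178,262). Next I cross-check by projection.

Run:
```python
from h import *
a=dict(np.load("pics/s4.npz"))
A=np.array([.539,-.1863,.05]);x=np.array([.2698,-.9629,0]);y=np.array([.9629,.2698,0]);z=np.array([0,0,1.])
P=lambda p:(proj(a,A+(p[0]*x+p[1]*y+p[2]*z)/1e3)-[185,150])*4
for n,p in dict(tip=(-41.5,0,5.5),tip_up=(-41.5,0,10.5),tip_y=(-41.5,5,5.5),collar=(-87.5,0,5.5),captop=(0,0,131),restcorner_m=(-60,9,-6),baseR_f=(-65,40,-35),baseR_b=(80,40,-35),barrel=(0,0,95)).items():print(n,P(p).round(1))
h=cv2.cvtColor(a["color"],cv2.COLOR_RGB2HSV)[150:250,185:285]
pm=((h[...,1]<60)&(h[...,2]>120))[50:66,58:100]
for c in range(0,42,3):
    i=np.flatnonzero(pm[:,c]);print((58+c)*4+2,((i.min()+i.max())/2+50.5)*4 if len(i) else None,len(i),end=" | ")
```

```text
tip [236.2 235.6]
tip_up [236.3 231. ]
tip_y [236.5 241.7]
collar [305.7 233.8]
captop [168.2 111.6]
restcorner_m [264.5 256.1]
baseR_f [273.4 319.4]
baseR_b [ 54.6 325.6]
barrel [169.8 150.2]
234 246.0 9 | 246 246.0 8 | 258 246.0 7 | 270 236.0 4 | 282 234.0 3 | 294 234.0 3 | 306 236.0 4 | 318 234.0 3 | 330 234.0 3 | 342 234.0 3 | 354 234.0 3 | 366 234.0 3 | 378 230.0 1 | 390 None 0 |
```

Request:
{"fn": "jog_arm", "kwargs": {
  "moves": "0 0 0 -0.15 -0.08;0 0 0 -0.3 -0.08;0 0 0 -0.5 -0.08;0 0 0 -0.7 -0.08;0 0 0 -0.9 -0.08;0 0 0 -1.1 -0.08;0 0 0 -1.3 -0.08;0 0 0 -1.45 -0.08;0 0 0 -1.55 -0.08;0 0 0 -1.55 -0.08"
}}

```text
time_s: 10.55
eef_pos: [0.5134, -0.0955, 0.0365]
orientation: [0.701, 0.096, -0.096, -0.7]
force: [-0.8, -0.8, -1.4]
gripper_width: 0.0097
```

```bash
python3 st.py; python3 st.py
```

```text
t 10.6 grasp in anvil x,y,z mm [-94.76  -0.31   5.14] yaw(tool z) deg 105.67 want 105.65 tilt [-1.e-04  2.e-04 -1.e+00] w 0.009254972774944156 F [-0.03  0.34 -1.16] M [ 0.093 -0.029  0.018] q [-0.32  0.26  1.98  0.    0.91 -0.59]
t 10.65 grasp in anvil x,y,z mm [-95.    -0.39   5.07] yaw(tool z) deg 105.68 want 105.65 tilt [-3.e-04  3.e-04 -1.e+00] w 0.009132916457074555 F [ 0.02  0.42 -1.63] M [ 0.094 -0.03  -0.019] q [-0.32  0.26  1.98  0.    0.91 -0.59]
```

Request:
{"fn": "jog_arm", "kwargs": {
  "moves": "0 0 0 -0.03 0;0 0 0 -0.06 0;0 0 0 -0.08 0;0 0 0 -0.08 0;0 0.01 0.03 -0.08 0;0 0.01 0.05 -0.08 0;0 0.01 0.07 -0.08 0;0 0.01 0.09 -0.08 0;0 0.01 0.1 -0.08 0;0 0.01 0.1 -0.08 0"
}}

```text
time_s: 11.65
eef_pos: [0.5144, -0.0979, 0.0328]
orientation: [-0.7, -0.096, 0.097, 0.701]
force: [-0.9, 1.2, 2.5]
gripper_width: 0.0095
```

```bash
python3 st.py; python3 st.py
```

```text
t 11.7 grasp in anvil x,y,z mm [-91.75   0.2    1.46] yaw(tool z) deg 105.69 want 105.65 tilt [-1.e-04  1.e-04 -1.e+00] w 0.009453408585284932 F [-1.1   1.73  2.23] M [ 0.102  0.236 -0.035] q [-0.32  0.27  1.97  0.    0.9  -0.6 ]
t 11.75 grasp in anvil x,y,z mm [-91.76   0.2    1.44] yaw(tool z) deg 105.69 want 105.65 tilt [-0.e+00  1.e-04 -1.e+00] w 0.009162643680267986 F [-2.    1.35  3.55] M [ 0.111  0.207 -0.026] q [-0.32  0.27  1.97  0.    0.9  -0.6 ]
```

Request:
{"fn": "jog_arm", "kwargs": {
  "moves": "0 -0.01 0.01 0 0;0 -0.01 0.02 0 0;0 -0.01 0.02 0 0;0 -0.01 0.02 0 0;0 -0.01 0.02 -0.01 0;0 -0.01 0.02 -0.02 0;0 -0.01 0.02 -0.02 0;0 -0.01 0.02 -0.02 0;0 -0.01 0.02 -0.02 0;0 -0.01 0.02 -0.02 0"
}}

```text
time_s: 12.75
eef_pos: [0.5145, -0.0979, 0.0322]
orientation: [-0.7, -0.097, 0.096, 0.701]
force: [-1.5, 5.0, 6.2]
gripper_width: 0.0094
```

```bash
python3 st.py; python3 st.py
```

```text
t 12.8 grasp in anvil x,y,z mm [-91.71   0.19   0.93] yaw(tool z) deg 105.68 want 105.65 tilt [ 1.0e-04  1.6e-03 -1.0e+00] w 0.009202265371143005 F [-2.57  6.33  6.6 ] M [ 0.554  0.227 -0.01 ] q [-0.32  0.27  1.97  0.    0.9  -0.6 ]
t 12.85 grasp in anvil x,y,z mm [-91.71   0.19   0.92] yaw(tool z) deg 105.67 want 105.65 tilt [ 2.0e-04  1.6e-03 -1.0e+00] w 0.00927354411512038 F [-1.84  4.03  7.08] M [0.582 0.256 0.012] q [-0.32  0.27  1.97  0.    0.9  -0.6 ]
```

Request:
{"fn": "jog_arm", "kwargs": {
  "moves": "10 0 0 0 0;14 0 0 0 0;18 0 0 0 0;22 0 0 0 0;28 0 0 0 0;36 0 0 0 0;40 0 0 0 0;40 0 0 0 0;40 0 0 0 0;40 0 0 0 0"
}}

```text
time_s: 13.85
eef_pos: [0.5142, -0.0988, 0.0317]
orientation: [0.7, 0.097, -0.097, -0.7]
force: [-0.8, -0.1, -1.1]
gripper_width: 0.0402
```

```bash
python3 st.py
python3 - <<'E'
from h import *
from workcell import robot
b=dict(np.load("pics/wl.npz"));a=robot.grab_frame("scene");np.savez("pics/s5.npz",**a)
o=np.hstack([cv2.resize(a["color"][150:250,185:285],(400,400),interpolation=cv2.INTER_CUBIC),cv2.resize(b["color"][100:384,114:398],(400,400),interpolation=cv2.INTER_CUBIC)])
cv2.imwrite("pics/c5.png",o[...,::-1])
A=np.array([.539,-.1863,.05]);x=np.array([.2698,-.9629,0]);y=np.array([.9629,.2698,0]);z=np.array([0,0,1.])
for n,p in dict(seat_front=(-18,0,0),seat_back=(18,0,0),collar=(-21,0,0),tip=(25,0,0),grip=(-90,0,0),longend=(-115,0,0)).items():
  print(n,((proj(a,A+(p[0]*x+p[1]*y+p[2]*z)/1e3)-[185,150])*4).round(1),proj(b,A+(p[0]*x+p[1]*y+p[2]*z)/1e3).round(1))
E
```

```text
t 13.9 grasp in anvil x,y,z mm [-90.9   -0.27   0.36] yaw(tool z) deg 105.69 want 105.65 tilt [-0.  0. -1.] w 0.040107966572473536 F [-0.67  0.57  1.45] M [-0.009  0.008  0.013] q [-0.32  0.27  1.97 -0.    0.9  -0.6 ]
seat_front [200.7 241.5] [250.4 363.8]
seat_back [146.3 243. ] [250.4 409.3]
collar [205.3 241.4] [250.4 359.8]
tip [135.7 243.2] [250.4 417.6]
grip [309.1 238.6] [250.5 254. ]
longend [346.7 237.6] [250.5 208.4]
```

View pics/c5.png

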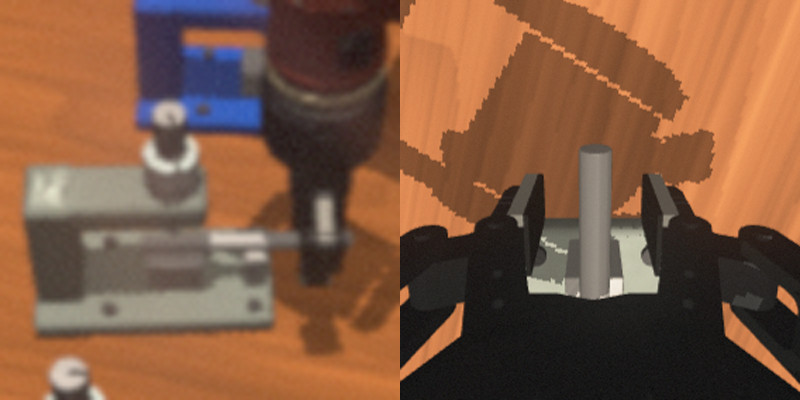

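Crop left shows the pin in the V with the collar (~210,238) at the block face and the long end at (347,238). Both are within about 1 mm of the predicted positions. Now I retreat upwards and pre-turn the wrist counter-clockwise.

Request:
{"fn": "jog_arm", "kwargs": {
  "moves": "45 0 -0.3 0 0;45 0 -0.8 0 0;45 0 -1.4 0 0;45 0 -2.0 0 -1.5;45 0 -2.6 0 -3;45 0 -3.2 0 -4.5;45 0 -3.8 0 -6;45 0 -4.4 0 -7.5;45 0 -4.9 0 -9;45 0 -4.9 0 -10.5"
}}

```text
time_s: 14.95
eef_pos: [0.5167, -0.0996, 0.2329]
orientation: [0.587, 0.4, -0.396, -0.582]
force: [1.1, -0.6, 0.9]
gripper_width: 0.0451
```

Request:
{"fn": "jog_arm", "kwargs": {
  "moves": "45 0 0 0 -1.6;45 0 0 0 -3.2;45 0 0 0 -4.8;45 0 0 0 -6.4;45 0 0 0 -8;45 0 0 0 -9.6;45 0 0 0 -10.1;45 0 0 0 -10.1;45 0 0 0 -10.1;45 0 0 0 -10.1"
}}

```text
time_s: 15.95
eef_pos: [0.5142, -0.0989, 0.2281]
orientation: [0.361, 0.608, -0.608, -0.361]
force: [-0.4, -0.7, -0.4]
gripper_width: 0.0447
```

```bash
python3 st.py
python3 - <<'E'
from h import *
from workcell import robot
t=robot.grab_frame("top");np.savez("pics/t6.npz",**t)
s=robot.get_state();print(move(s,(.539,-.1864,.1495)).round(3),s["eef_pos"])
E
```

```text
t 16.0 grasp in anvil x,y,z mm [-90.92  -0.28 196.62] yaw(tool z) deg -151.34 want 105.65 tilt [ 2.e-04 -1.e-04 -1.e+00] w 0.04545290478866878 F [ 0.28 -0.25  0.2 ] M [ 0.007  0.003 -0.015] q [-0.32  0.    1.85  0.    1.28 -2.39]
[-2.218  1.958  0.507] [ 0.51421114 -0.0988225   0.22781862]
```

Run:
```python
from h import *
b=dict(np.load("pics/wl.npz"));t=dict(np.load("pics/t6.npz"))
A=np.array([.539,-.1863,.05]);x=np.array([.2698,-.9629,0]);y=np.array([.9629,.2698,0]);z=np.array([0,0,1.])
W=lambda p:A+(p[0]*x+p[1]*y+p[2]*z)/1e3
for n,p in dict(collar=(-21,0,0),grip=(-90,0,0),longend=(-115,0,0),base1=(-65,40,-35),base2=(-65,-40,-35),cap=(0,0,131)).items(): print(n,proj(b,W(p)).round(1),proj(t,W(p)).round(1))
o=np.hstack([cv2.resize(b["color"],(512,384)),cv2.resize(t["color"][165:229,245:293],(288,384),interpolation=cv2.INTER_CUBIC)])
cv2.imwrite("pics/c6.png",o[...,::-1])
```

```text
collar [194.6 161.9] [272.2 195.1]
grip [249.8 174.4] [248.4 201.3]
longend [269.5 178.8] [239.7 203.6]
base1 [226.  192.7] [253.5 187.6]
base2 [238.2 135.7] [260.6 214.3]
cap [130.1 183.7] [281.7 184.9]
```

View pics/c6.png

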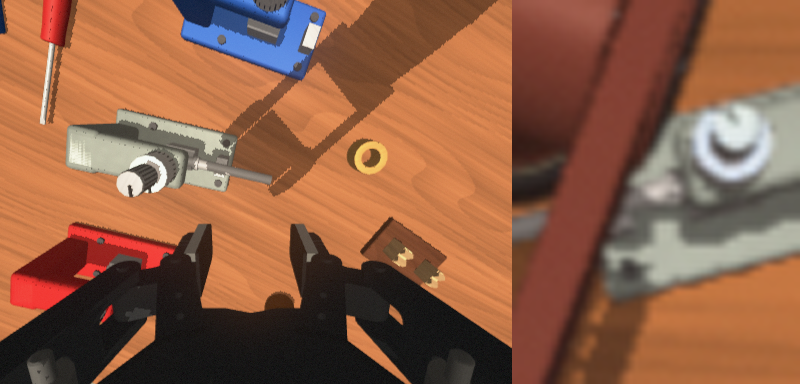

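Run:
```python
from h import *
b=dict(np.load("pics/wl.npz"))
o=cv2.resize(b["color"][125:205,120:280],(800,400),interpolation=cv2.INTER_CUBIC)
cv2.imwrite("pics/c7.png",o[...,::-1])
A=np.array([.539,-.1863,.05]);x=np.array([.2698,-.9629,0]);y=np.array([.9629,.2698,0]);z=np.array([0,0,1.])
W=lambda p:(proj(b,A+(p[0]*x+p[1]*y+p[2]*z)/1e3)-[120,125])*5
for n,p in dict(collarface_top=(-18,0,8.5),collar_back_top=(-24,0,8.5),collarback_y=(-24,8.5,0),blockface_y=(-18,12,-1.5),rest1=(-46,9,-6),rest2=(-60,9,-6),rest3=(-60,-9,-6),longend_top=(-115,0,6),longend_bot=(-115,0,-6),base1=(-65,40,-35),base2=(-65,-40,-35)).items(): print(n,W(p).round(0))
```

```text
collarface_top [353. 187.]
collar_back_top [378. 193.]
collarback_y [379. 221.]
blockface_y [354. 228.]
rest1 [470. 238.]
rest2 [525. 250.]
rest3 [539. 181.]
longend_top [749. 275.]
longend_bot [746. 264.]
base1 [530. 339.]
base2 [591.  54.]
```

View pics/c7.png

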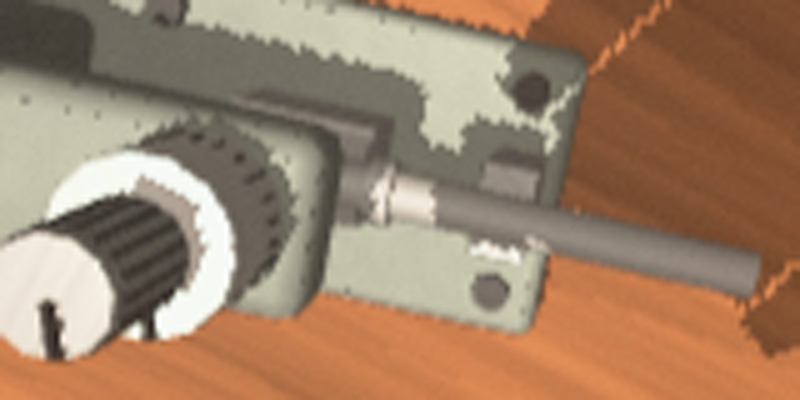

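Enlarged crop: the collar (370–395, 195) sits at the block face, but the long end (757,272) reads about 2 mm farther out than predicted (748,270). To be sure it is home, I'll nudge the long end with closed fingers and feel for the stop.

Request:
{"fn": "jog_arm", "kwargs": {
  "moves": "20 0.5 0 -0.12 1;0 1.0 0 -0.23 2;0 1.51 0.3 -0.35 2.6;0 1.51 0.9 -0.35 2.6;0 1.51 1.6 -0.35 2.6;0 1.51 2.4 -0.35 2.6;0 1.51 3.2 -0.35 2.6;0 1.51 4.0 -0.35 2.6;0 1.51 4.6 -0.35 2.6;0 1.51 4.82 -0.35 2.6"
}}

```text
time_s: 17.05
eef_pos: [0.495, -0.0386, 0.0321]
orientation: [-0.425, -0.563, 0.564, 0.429]
force: [-1.1, 0.4, 0.8]
gripper_width: -0.0
```

Request:
{"fn": "jog_arm", "kwargs": {
  "moves": "0 0 0 0 0;0 -0.1 0 0 0;0 -0.2 0 0 0;0 -0.25 0 0 0;0 -0.3 0 0 0;0 -0.35 0 0 0;0 -0.4 0 0 0;0 -0.4 0 0 0;0 -0.4 0 0 0;0 -0.4 0 0 0"
}}

```text
time_s: 18.05
eef_pos: [0.5017, -0.0544, 0.0348]
orientation: [-0.427, -0.564, 0.564, 0.427]
force: [-0.0, 0.6, 0.2]
gripper_width: 0.0001
```

```bash
python3 st.py; python3 st.py
```

```text
t 18.1 grasp in anvil x,y,z mm [-137.03   -0.34    3.46] yaw(tool z) deg -164.3 want 105.65 tilt [-3.e-04  1.e-04 -1.e+00] w -0.00014816824307170058 F [ 0.79 -0.21  0.13] M [ 0.027  0.018 -0.014] q [-0.25  0.23  2.02  0.    0.89 -2.09]
t 18.15 grasp in anvil x,y,z mm [-137.     -0.3     3.49] yaw(tool z) deg -164.3 want 105.65 tilt [-2.e-04  0.e+00 -1.e+00] w -0.00023253566608962345 F [-0.4   0.59  0.1 ] M [ 0.026  0.076 -0.028] q [-0.25  0.23  2.02 -0.    0.89 -2.09]
```

Request:
{"fn": "jog_arm", "kwargs": {
  "moves": "0 -0.02 0 0 0;0 -0.04 0 0 0;0 -0.06 0 0 0;0 -0.08 0 0 0;0 -0.1 0 0 0;0 -0.12 0 0 0;0 -0.14 0 0 0;0 -0.16 0 0 0;0 -0.18 0 0 0;0 -0.2 0 0 0"
}}

```text
time_s: 19.15
eef_pos: [0.5038, -0.062, 0.0348]
orientation: [0.427, 0.564, -0.564, -0.427]
force: [-0.2, 0.5, 0.2]
gripper_width: 0.0003
```

```bash
python3 st.py; python3 st.py
```

```text
t 19.2 grasp in anvil x,y,z mm [-128.97   -0.32    3.49] yaw(tool z) deg -164.32 want 105.65 tilt [-3.e-04  3.e-04 -1.e+00] w 0.0003696983361155999 F [-0.59  1.94  0.32] M [ 0.136  0.03  -0.002] q [-0.26  0.24  2.01  0.    0.89 -2.11]
t 19.25 grasp in anvil x,y,z mm [-128.96   -0.27    3.54] yaw(tool z) deg -164.31 want 105.65 tilt [-2.e-04  2.e-04 -1.e+00] w -2.8218241875025003e-05 F [0.53 1.23 0.02] M [ 0.15   0.032 -0.006] q [-0.26  0.24  2.01  0.    0.89 -2.11]
```

Request:
{"fn": "jog_arm", "kwargs": {
  "moves": "0 -0.01 0 0 0;0 -0.02 0 0 0;0 -0.03 0 0 0;0 -0.03 0 0 0;0 -0.03 0 0 0;0 -0.03 0 0 0;0 -0.03 0 0 0;0 -0.03 0 0 0;0 -0.03 0 0 0;0 -0.03 0 0 0"
}}

```text
time_s: 20.25
eef_pos: [0.5043, -0.0634, 0.0349]
orientation: [-0.427, -0.564, 0.564, 0.427]
force: [0.7, 0.6, -0.2]
gripper_width: 0.0004
```

```bash
python3 st.py; python3 st.py
```

```text
t 20.3 grasp in anvil x,y,z mm [-127.69   -0.24    3.58] yaw(tool z) deg -164.31 want 105.65 tilt [-0. -0. -1.] w 0.0002363925197175246 F [-0.96  0.44 -0.35] M [ 0.13   0.068 -0.024] q [-0.26  0.24  2.01 -0.    0.89 -2.11]
t 20.35 grasp in anvil x,y,z mm [-127.73   -0.27    3.54] yaw(tool z) deg -164.31 want 105.65 tilt [-1.e-04  0.e+00 -1.e+00] w -6.791655193739361e-05 F [-0.07  0.25 -0.03] M [ 0.124  0.042 -0.059] q [-0.26  0.24  2.01  0.    0.89 -2.11]
```

The pin slid about 1.2 mm at only ~1 N, so it was not yet home. I'll keep pushing.

Request:
{"fn": "jog_arm", "kwargs": {
  "moves": "0 -0.01 0 0 0;0 -0.02 0 0 0;0 -0.03 0 0 0;0 -0.04 0 0 0;0 -0.05 0 0 0;0 -0.05 0 0 0;0 -0.05 0 0 0;0 -0.05 0 0 0;0 -0.05 0 0 0;0 -0.05 0 0 0"
}}

```text
time_s: 21.35
eef_pos: [0.5041, -0.0637, 0.0346]
orientation: [0.426, 0.564, -0.563, -0.428]
force: [-1.5, 6.5, 1.5]
gripper_width: 0.0
```

```bash
python3 st.py; python3 st.py
```

```text
t 21.4 grasp in anvil x,y,z mm [-127.48   -0.57    3.29] yaw(tool z) deg -164.34 want 105.65 tilt [-0.0018  0.003  -1.    ] w -0.00012170484424877401 F [-0.85  7.03  1.79] M [ 1.019  0.192 -0.013] q [-0.27  0.24  2.01  0.    0.9  -2.11]
t 21.45 grasp in anvil x,y,z mm [-127.48   -0.6     3.28] yaw(tool z) deg -164.34 want 105.65 tilt [-0.0019  0.003  -1.    ] w 0.000369338332794185 F [-1.26  7.65  1.41] M [ 1.089  0.229 -0.004] q [-0.27  0.24  2.01  0.    0.9  -2.11]
```

Hard stop at 7 N, so the collar is now against the block. I'll back off, rise and go over the cap.

Request:
{"fn": "jog_arm", "kwargs": {
  "moves": "0 0.2 0 0 0;0 0.5 0 0 0;0 0.5 -0.6 0 0;0 0.5 -1.4 0 0;0 0.5 -2.3 0 0;0 0.5 -3.2 0 0;20 0.5 -4.1 0 -0.5;45 0.3 -4.9 0 -1.2;45 -0.2 -4.9 0 -2;45 -0.6 -4.9 0 -2.6"
}}

```text
time_s: 22.45
eef_pos: [0.5126, -0.0891, 0.2332]
orientation: [0.361, 0.609, -0.609, -0.358]
force: [-0.9, 0.5, -0.9]
gripper_width: 0.0447
```

```bash
python3 st.py;python3 - <<'E'
from h import *
from workcell import robot
s=robot.get_state();print(move(s,(.539,-.1864,.1495)).round(3),s["eef_pos"])
E
```

```text
t 22.5 grasp in anvil x,y,z mm [-98.7    0.35 200.95] yaw(tool z) deg -151.15 want 105.65 tilt [ 0.0035 -0.0042 -1.    ] w 0.0449133773069183 F [ 1.47 -1.84 -0.37] M [-0.032 -0.063 -0.015] q [-0.31 -0.01  1.86 -0.    1.29 -2.38]
[-2.391  2.081  0.575] [ 0.51270467 -0.0911666   0.23225367]
```

Request:
{"fn": "jog_arm", "kwargs": {
  "moves": "45 0 0 0 0;45 -0.4 0 0.1 0;45 -0.8 0 0.2 0;45 -1.3 0 0.3 0;45 -1.8 0 0.4 0;45 -2.2 0 0.5 0;45 -2.4 0 0.58 0;45 -2.4 0 0.58 0;45 -2.4 0 0.58 0;45 -2.4 0 0.58 0"
}}

```text
time_s: 23.5
eef_pos: [0.5369, -0.1832, 0.2308]
orientation: [0.36, 0.608, -0.608, -0.361]
force: [1.0, -0.8, 1.0]
gripper_width: 0.0451
```

```bash
python3 st.py;python3 - <<'E'
from h import *
from workcell import robot
s=robot.get_state();print(move(s,(.539,-.1864,.1495)).round(3),s["eef_pos"])
E
```

```text
t 23.55 grasp in anvil x,y,z mm [ -3.65  -1.14 199.54] yaw(tool z) deg -151.27 want 105.65 tilt [-2.e-04  4.e-04 -1.e+00] w 0.045076937965041225 F [0.03 0.02 0.28] M [-0.035 -0.003 -0.019] q [-0.45  0.1   1.75  0.    1.29 -2.52]
[-0.098  2.033 -0.006] [ 0.53691955 -0.18308807  0.23084036]
```

Request:
{"fn": "jog_arm", "kwargs": {
  "moves": "45 -0.1 0.2 0 0;45 -0.1 0.5 0 0;45 -0.1 0.8 0 0;45 -0.1 1.1 0 0;45 -0.1 1.4 0 0;45 -0.1 1.7 0 0;45 -0.1 1.9 0 0;45 -0.1 2.03 0 0;45 -0.1 2.03 0 0;45 -0.1 2.03 0 0",
  "newtons": 30
}}

```text
time_s: 24.55
eef_pos: [0.5393, -0.1875, 0.15]
orientation: [0.361, 0.608, -0.608, -0.36]
force: [0.8, 0.2, 0.9]
gripper_width: 0.0448
```

Request:
{"fn": "jog_arm", "kwargs": {
  "moves": "30 0 0 0 0;22 0 0 0 0;10 0 0 0 0;0 0 0 0 0;0 0 0 0 0;0 0 0 0 0;0 0 0 0 0;0 0 0 0 0;0 0 0 0 0;0 0 0 0 0"
}}

```text
time_s: 25.55
eef_pos: [0.5394, -0.1874, 0.1504]
orientation: [0.361, 0.608, -0.608, -0.36]
force: [-0.6, 1.2, 5.4]
gripper_width: 0.0192
```

```bash
python3 st.py; python3 st.py
```

```text
t 25.6 grasp in anvil x,y,z mm [  1.18   0.15 119.17] yaw(tool z) deg -151.31 want 105.65 tilt [ 1.e-03 -3.e-04 -1.e+00] w 0.01900665584048849 F [-1.19 -0.42  6.03] M [0.188 0.213 0.024] q [-0.46  0.19  1.81  0.    1.14 -2.53]
t 25.65 grasp in anvil x,y,z mm [  1.19   0.13 119.14] yaw(tool z) deg -151.31 want 105.65 tilt [ 1.e-03 -3.e-04 -1.e+00] w 0.019371344131146776 F [-0.93  0.47  5.46] M [ 0.165  0.156 -0.031] q [-0.46  0.19  1.81  0.    1.14 -2.53]
```

Request:
{"fn": "jog_arm", "kwargs": {
  "moves": "0 0 0 0 0;0 0 0 0 1;0 0 0 0 2.5;0 0 0 0 4;0 0 0 0 5.5;0 0 0 0 7;0 0 0 0 8.5;0 0 0 0 10;0 0 0 0 11;0 0 0 0 12",
  "newtons": 70
}}

```text
time_s: 26.65
eef_pos: [0.5394, -0.1872, 0.1505]
orientation: [0.617, 0.346, -0.345, -0.617]
force: [-0.6, 1.6, 6.2]
gripper_width: 0.0182
```

```bash
python3 st.py; python3 st.py
```

```text
t 26.7 grasp in anvil x,y,z mm [  1.01   0.16 119.26] yaw(tool z) deg 148.34 want 105.65 tilt [ 9.e-04  0.e+00 -1.e+00] w 0.018069264878907067 F [-1.1   1.78  5.72] M [0.276 0.192 0.039] q [-0.46  0.19  1.81  0.    1.14 -1.48]
t 26.75 grasp in anvil x,y,z mm [  1.01   0.2  119.29] yaw(tool z) deg 148.62 want 105.65 tilt [ 9.e-04 -0.e+00 -1.e+00] w 0.018002536006870264 F [-0.75  1.81  5.42] M [0.314 0.262 0.026] q [-0.46  0.19  1.81  0.    1.14 -1.48]
```

Request:
{"fn": "jog_arm", "kwargs": {
  "moves": "0 0 0 0 1;0 0 0 0 2.2;0 0 0 0 3.6;0 0 0 0 5;0 0 0 0 6.4;0 0 0 0 7.8;0 0 0 0 9.2;0 0 0 0 10.4;0 0 0 0 11.2;0 0 0 0 12"
}}

```text
time_s: 27.75
eef_pos: [0.5396, -0.1871, 0.1506]
orientation: [-0.707, 0.009, -0.009, 0.707]
force: [0.2, 1.5, 5.3]
gripper_width: 0.0179
```

```bash
python3 st.py; python3 st.py
```

```text
t 27.8 grasp in anvil x,y,z mm [  0.93   0.34 119.27] yaw(tool z) deg 88.41 want 105.65 tilt [ 1.2e-03  2.0e-04 -1.0e+00] w 0.018041467480789115 F [-0.44  0.67  5.6 ] M [ 0.342  0.198 -0.061] q [-0.46  0.19  1.81  0.    1.14 -0.43]
t 27.85 grasp in anvil x,y,z mm [  0.9    0.31 119.24] yaw(tool z) deg 88.63 want 105.65 tilt [ 1.1e-03  3.0e-04 -1.0e+00] w 0.01765265647169095 F [-1.26  1.86  6.4 ] M [0.342 0.172 0.017] q [-0.46  0.19  1.81  0.    1.14 -0.43]
```

Request:
{"fn": "jog_arm", "kwargs": {
  "moves": "0 0 0 0 1;0 0 0 0 2;0 0 0 0 3;0 0 0 0 4;0 0 0 0 5;0 0 0 0 6;0 0 0 0 7;0 0 0 0 8;0 0 0 0 8.5;0 0 0 0 8.5"
}}

```text
time_s: 28.85
eef_pos: [0.5397, -0.1871, 0.1506]
orientation: [-0.656, 0.264, -0.264, 0.656]
force: [0.4, 1.7, 5.0]
gripper_width: 0.0176
```

```bash
python3 st.py; python3 st.py
```

```text
t 28.9 grasp in anvil x,y,z mm [  0.97   0.47 119.26] yaw(tool z) deg 46.19 want 105.65 tilt [ 1.6e-03  2.0e-04 -1.0e+00] w 0.018292289792470356 F [-0.78  1.62  5.33] M [0.33  0.154 0.086] q [-0.46  0.19  1.81  0.    1.14  0.31]
t 28.95 grasp in anvil x,y,z mm [  0.97   0.47 119.25] yaw(tool z) deg 46.19 want 105.65 tilt [ 1.5e-03  2.0e-04 -1.0e+00] w 0.018281868924212897 F [0.45 1.97 6.02] M [0.358 0.089 0.034] q [-0.46  0.19  1.81  0.    1.14  0.31]
```

```bash
cat > tq.py <<'E'
from h import *
from workcell import robot
L=[]
for i in range(4):
    robot.grab_frame("top");s=robot.get_state();M=R.from_quat(s["orientation"]).as_matrix()
    L.append([s["time_s"],np.degrees(np.arctan2(M[1,2],M[0,2])),s["moment"][2],s["tau"][5],s["joint_positions"][5]])
print(np.round(L,3).tolist(),np.mean(L,0).round(3)[1:],s["force"].round(1))
E
python3 tq.py
```

```text
[[29.0, 46.194, -0.007, 0.029, 0.307], [29.05, 46.195, 0.046, 0.029, 0.307], [29.1, 46.194, 0.025, 0.029, 0.307], [29.15, 46.195, 0.018, 0.029, 0.307]] [4.6194e+01 2.1000e-02 2.9000e-02 3.0700e-01] [-0.8  1.   5.6]
```

Request:
{"fn": "jog_arm", "kwargs": {
  "moves": "0 0 0 0 0.4;0 0 0 0 0.8;0 0 0 0 1.2;0 0 0 0 1.6;0 0 0 0 2.0;0 0 0 0 2.4;0 0 0 0 2.8;0 0 0 0 3;0 0 0 0 3;0 0 0 0 3"
}}

```text
time_s: 30.15
eef_pos: [0.5398, -0.1871, 0.1506]
orientation: [-0.616, 0.347, -0.348, 0.616]
force: [0.1, 1.9, 5.2]
gripper_width: 0.0181
```

```bash
python3 tq.py
```

```text
[[30.2, 31.194, 0.026, 0.041, 0.569], [30.25, 31.195, 0.024, 0.04, 0.569], [30.3, 31.197, 0.073, 0.04, 0.569], [30.35, 31.199, 0.023, 0.04, 0.569]] [31.197  0.036  0.04   0.569] [-0.6  1.3  6.3]
```

Request:
{"fn": "jog_arm", "kwargs": {
  "moves": "0 0 0 0 0.4;0 0 0 0 0.8;0 0 0 0 1.2;0 0 0 0 1.6;0 0 0 0 2.0;0 0 0 0 2.4;0 0 0 0 2.8;0 0 0 0 3;0 0 0 0 3;0 0 0 0 3"
}}

```text
time_s: 31.35
eef_pos: [0.5398, -0.1872, 0.1506]
orientation: [-0.565, 0.424, -0.425, 0.566]
force: [-1.0, 0.9, 4.8]
gripper_width: 0.018
```

```bash
python3 tq.py
```

```text
[[31.4, 16.199, -0.014, 0.041, 0.831], [31.45, 16.195, -0.002, 0.04, 0.831], [31.5, 16.197, 0.085, 0.04, 0.831], [31.55, 16.195, 0.013, 0.04, 0.831]] [16.196  0.021  0.04   0.831] [-0.3  2.6  4.6]
```

Request:
{"fn": "jog_arm", "kwargs": {
  "moves": "0 0 0 0 0.4;0 0 0 0 0.8;0 0 0 0 1.2;0 0 0 0 1.6;0 0 0 0 2.0;0 0 0 0 2.4;0 0 0 0 2.6;0 0 0 0 2.6;0 0 0 0 2.6;0 0 0 0 2.6"
}}

```text
time_s: 32.55
eef_pos: [0.5398, -0.1872, 0.1506]
orientation: [-0.513, 0.485, -0.486, 0.514]
force: [-0.7, 1.7, 5.3]
gripper_width: 0.0186
```

```bash
python3 tq.py
```

```text
[[32.6, 3.201, 0.022, 0.048, 1.058], [32.65, 3.201, 0.062, 0.048, 1.057], [32.7, 3.198, 0.009, 0.048, 1.058], [32.75, 3.197, 0.06, 0.048, 1.058]] [3.199 0.038 0.048 1.058] [0.2 2.1 5.9]
```

Request:
{"fn": "jog_arm", "kwargs": {
  "moves": "0 0 0 0 0.4;0 0 0 0 0.8;0 0 0 0 1.2;0 0 0 0 1.6;0 0 0 0 2.0;0 0 0 0 2.4;0 0 0 0 2.6;0 0 0 0 2.6;0 0 0 0 2.6;0 0 0 0 2.6"
}}

```text
time_s: 33.75
eef_pos: [0.5398, -0.1873, 0.1506]
orientation: [0.455, -0.54, 0.541, -0.456]
force: [-0.9, 2.1, 5.1]
gripper_width: 0.0183
```

```bash
python3 tq.py
```

```text
[[33.8, -9.792, 0.074, 0.079, 1.284], [33.85, -9.792, 0.118, 0.079, 1.284], [33.9, -9.793, 0.097, 0.079, 1.284], [33.95, -9.793, 0.112, 0.079, 1.284]] [-9.792  0.1    0.079  1.284] [-0.5  1.1  6.4]
```

Request:
{"fn": "jog_arm", "kwargs": {
  "moves": "0 0 0 0 0.2;0 0 0 0 0.4;0 0 0 0 0.6;0 0 0 0 0.8;0 0 0 0 1.0;0 0 0 0 1.0;0 0 0 0 1.0;0 0 0 0 1.0;0 0 0 0 1.0;0 0 0 0 1.0"
}}

```text
time_s: 34.95
eef_pos: [0.5398, -0.1873, 0.1506]
orientation: [0.431, -0.56, 0.561, -0.432]
force: [-0.3, 1.4, 5.9]
gripper_width: 0.0183
```

```bash
python3 tq.py
```

```text
[[35.0, -14.753, 0.227, 0.235, 1.371], [35.05, -14.754, 0.271, 0.235, 1.371], [35.1, -14.752, 0.247, 0.235, 1.371], [35.15, -14.753, 0.216, 0.235, 1.371]] [-14.753   0.24    0.235   1.371] [-0.2  0.5  5.7]
```

Request:
{"fn": "jog_arm", "kwargs": {
  "moves": "0 0 0 0 0.2;0 0 0 0 0.4;0 0 0 0 0.6;0 0 0 0 0.8;0 0 0 0 1.0;0 0 0 0 1.0;0 0 0 0 1.0;0 0 0 0 1.0;0 0 0 0 1.0;0 0 0 0 1.0"
}}

```text
time_s: 36.15
eef_pos: [0.5398, -0.1873, 0.1505]
orientation: [0.406, -0.578, 0.579, -0.407]
force: [-0.3, 1.4, 5.3]
gripper_width: 0.0181
```

```bash
python3 tq.py
```

```text
[[36.2, -19.74, 0.292, 0.294, 1.458], [36.25, -19.741, 0.254, 0.294, 1.458], [36.3, -19.739, 0.308, 0.294, 1.458], [36.35, -19.737, 0.296, 0.294, 1.458]] [-19.739   0.288   0.294   1.458] [-0.1  1.5  5.3]
```

Torque has levelled off at 0.294 N m, so the ratchet slips from about q6≈1.41. I'll turn 22° more (4.4 units), for a total cap-to-barrel angle of about 0.53 rad.

Request:
{"fn": "jog_arm", "kwargs": {
  "moves": "0 0 0 0 0.6;0 0 0 0 1.2;0 0 0 0 1.8;0 0 0 0 2.4;0 0 0 0 3.0;0 0 0 0 3.6;0 0 0 0 4.2;0 0 0 0 4.4;0 0 0 0 4.4;0 0 0 0 4.4"
}}

```text
time_s: 37.35
eef_pos: [0.5398, -0.1874, 0.1506]
orientation: [0.289, -0.645, 0.646, -0.29]
force: [-1.0, 1.4, 4.8]
gripper_width: 0.0186
```

```bash
python3 tq.py
```

```text
[[37.4, -41.736, 0.305, 0.293, 1.842], [37.45, -41.74, 0.253, 0.293, 1.842], [37.5, -41.737, 0.299, 0.293, 1.842], [37.55, -41.735, 0.343, 0.293, 1.842]] [-41.737   0.3     0.293   1.842] [0.2 0.2 5.9]
```

Request:
{"fn": "jog_arm", "kwargs": {
  "moves": "19 0 0 0 0;22 0 0 0 0;28 0 0 0 0;35 0 0 0 0;45 0 0 0 0;45 0 0 0 0;45 0 -0.2 0 0;45 0 -0.6 0 0;45 0 -1.1 0 0;45 0 -1.6 0 0"
}}

```text
time_s: 38.55
eef_pos: [0.5394, -0.1875, 0.2159]
orientation: [0.288, -0.645, 0.646, -0.289]
force: [0.1, 0.4, -0.0]
gripper_width: 0.0447
```

Request:
{"fn": "jog_arm", "kwargs": {
  "moves": "45 0 -0.6 0 0;45 0 -1.2 0 0;45 0 -1.6 0 0;45 0 -1.6 0 0;45 0 -1.6 0 0;45 0 -1.6 0 0;45 0 -1.6 0 0;45 0 -1.6 0 0;45 0 -1.6 0 0;45 0 -1.6 0 0"
}}

```text
time_s: 39.55
eef_pos: [0.5389, -0.1872, 0.2773]
orientation: [-0.289, 0.646, -0.645, 0.289]
force: [0.4, -0.6, -0.6]
gripper_width: 0.0451
```

```bash
python3 st.py
python3 - <<'E'
from h import *
from workcell import robot
b=dict(np.load("pics/wl.npz"));a=robot.grab_frame("scene");np.savez("pics/s8.npz",**a)
A=np.array([.539,-.1863,.05]);x=np.array([.2698,-.9629,0]);y=np.array([.9629,.2698,0]);z=np.array([0,0,1.])
u,v=np.clip(proj(b,A+[0,0,.12]).astype(int),[50,50],[461,333]);print(u,v)
o=np.hstack([cv2.resize(a["color"][150:250,185:285],(400,400),interpolation=cv2.INTER_CUBIC),cv2.resize(b["color"][v-50:v+50,u-50:u+50],(400,400),interpolation=cv2.INTER_CUBIC)])
cv2.imwrite("pics/c8.png",o[...,::-1])
E
```

```text
t 39.6 grasp in anvil x,y,z mm [  0.91  -0.3  246.12] yaw(tool z) deg -41.81 want 105.65 tilt [-3.e-04  2.e-04 -1.e+00] w 0.04505631414680966 F [-0.45 -0.85  0.26] M [ 0.004  0.036 -0.046] q [-0.46  0.07  1.69  0.    1.38  1.84]
250 190
```

View pics/c8.png

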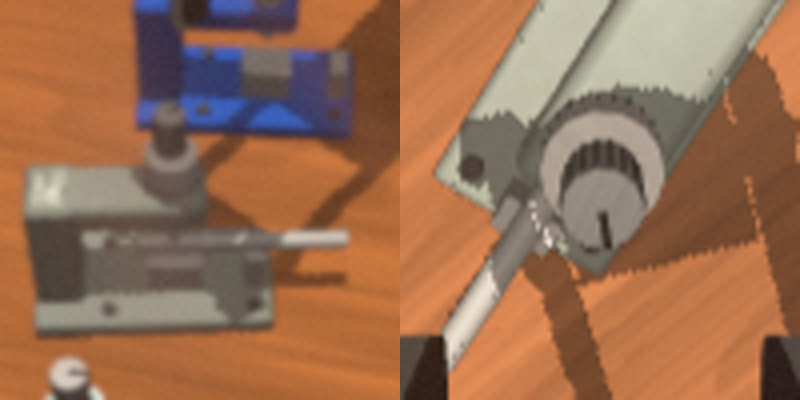

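The pin lies in the V with the spindle down, collar at the block. The cap's line points to (607,245), but the barrel's line is hidden behind the cap. I'll turn the wrist in free air so the camera can see both lines.

Request:
{"fn": "jog_arm", "kwargs": {
  "moves": "45 0 0 0 -1.6;45 0 0 0 -3.2;45 0 0 0 -4.8;45 0 0 0 -6.4;45 0 0 0 -8;45 0 0 0 -9.6;45 0 0 0 -11.2;45 0 0 0 -12.8;45 0 0 0 -14.4;45 0 0 0 -16"
}}

```text
time_s: 40.65
eef_pos: [0.539, -0.1873, 0.2777]
orientation: [-0.637, 0.307, -0.307, 0.637]
force: [0.0, 0.2, -0.9]
gripper_width: 0.0451
```

Request:
{"fn": "jog_arm", "kwargs": {
  "moves": "45 0 0 0 -1.6;45 0 0 0 -3.2;45 0 0 0 -4.8;45 0 0 0 -6.4;45 0 0 0 -8;45 0 0 0 -9.6;45 0 0 0 -11.2;45 0 0 0 -12.8;45 0 0 0 -14;45 0 0 0 -14"
}}

```text
time_s: 41.65
eef_pos: [0.5391, -0.1873, 0.2777]
orientation: [0.698, 0.112, -0.112, -0.698]
force: [0.3, 0.0, -0.4]
gripper_width: 0.045
```

```bash
python3 st.py
python3 - <<'E'
from h import *
b=dict(np.load("pics/wl.npz"))
A=np.array([.539,-.1863,.05])
u,v=proj(b,A+[0,0,.11]).astype(int);print(u,v,proj(b,A+[0,0,.131]),proj(b,A+[0,0,.095]))
g=cv2.resize(b["color"][v-30:v+30,u-40:u+40],(800,600),interpolation=cv2.INTER_CUBIC)
cv2.imwrite("pics/c9.png",g[...,::-1])
E
```

```text
t 41.7 grasp in anvil x,y,z mm [ 9.6000e-01 -2.3000e-01  2.4643e+02] yaw(tool z) deg 108.07 want 105.65 tilt [ 1.e-04 -0.e+00 -1.e+00] w 0.044985773513168174 F [-0.44 -0.67 -0.6 ] M [-0.032 -0.033 -0.019] q [-0.46  0.07  1.69  0.    1.38 -0.77]
250 186 [250.53467685 191.56266553] [250.54019579 182.59068512]
```

View pics/c9.png

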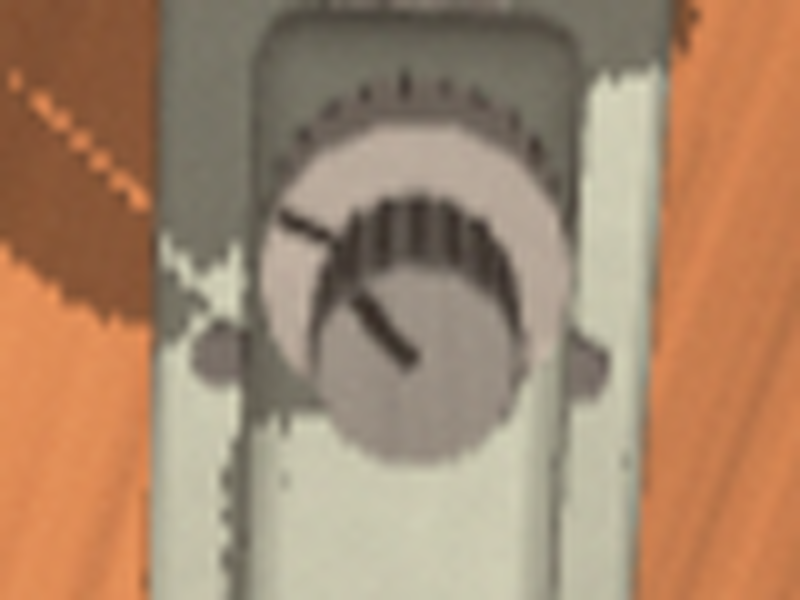

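Both lines are visible: cap (415,365)→(355,293), barrel (335,238)→(283,212). Next I convert them to angles.

Run:
```python
from h import *
b=dict(np.load("pics/wl.npz"))
f=lambda p,q,z:(lambda d:np.arctan2(d[1],d[0]))((onz(b,210+q[0]/10,156+q[1]/10,z)-onz(b,210+p[0]/10,156+p[1]/10,z)))
c=f((415,365),(355,293),.181);k=f((335,238),(283,212),.145)
k2=f((416,275),(283,212),.145)
print(c,k,k2,"slip",k-c,k2-c)
```

```text
2.5647044868119724 2.983631917082287 3.0054041537860563 slip 0.41892743027031454 0.4406996669740839
```

The slip reads 0.42–0.44 rad after release, well inside 0.2–0.85. The gripper is clear, so I hand in.

```bash
python3 -c "
from workcell import robot
print(robot.close_job(), robot.get_state()['time_s'])"
```

```text
the job is handed in; nothing more can be done
the job is handed in; nothing more can be done
```

The pin is in the V of the grey micrometer, let go and clamped. I handed the job in at about 42 s of the 72 s allowed.

- **Placing:** My first release left the pin about 1–2 mm short of the block, because the resistance I felt while lowering it was not the final stop. An enlarged view showed this, and I pushed the long end with closed fingers until it stopped firmly at about 7 N.
- **Clamping:** The ratchet torque levelled off at 0.29–0.30 N m, matching the stated slip torque. I then turned the cap 22° more and let go.
- **Last checks:** The line marks show the cap 0.42–0.44 rad ahead of the barrel, inside the 0.2–0.85 limit. I estimated about 0.53 rad before release; the difference fits the 0.1 rad wind-up springing back. The last pictures show the pin still in the V with the spindle down on it.
- **Not measured:**
  - I had no direct reading of the spindle force; it is inferred from the slip torque.
  - When held, the cap sat about 1 mm further along the pin direction than my image estimate of the gauge, which is within calibration error.
- **Bystanders:** The arm never touched the jar, screwdriver or bush on purpose. I took no separate final picture of them.

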